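Load the block magazine and lock it with two T-keys

ROBOT

A 6-joint arm with a two-finger parallel gripper is mounted at the origin on the work surface. World frame = base frame: x ahead of the robot, y to its left, z up, the work surface at z = 0. Lengths are in m, angles in rad, forces in N, time in s.
With the tool pointing down it reaches from about 0.35 to 1 m from the base axis. Payload 7.1 kg.
Tool frame: the origin (TCP) lies between the finger pads; the fingertips stand 8 mm ahead of it and the grasp point (between the pads) lies 11 mm behind it; z points along the fingers, y is the line along which they close (so a half turn about z gives the same grasp; the last joint's range is limited). The gripper opens to 85 mm and grips with 20 to 120 N. Pads are 22 mm wide; open, the fingers measure 114 mm over their backs; the gripper's body (76 mm by 85 mm) begins 54 mm behind the grasp point. The pads swing forward as they close: fully open they stand 13 mm farther back than shut.
Start: joints at [1.173, 0.423, 1.63, -0, 1.089, -0.019], TCP at [0.231, 0.581, 0.239] pointing down, gripper open.
Joint ranges: [-3, 3], [-0.9, 2.11], [0.09, 2.58], [-1.31, 4.45], [0.11, 2.69], [-2.54, 2.54]. Speed limits (rad/s): [2.39, 2.39, 3.01, 3.14, 3.14, 3.14].

INTERFACE

Orientations are given as a unit quaternion [x, y, z, w].
In Python, from station import r gives the robot as it stands. Calls block until the motion is done:
- r.reach(position, orientation): joint-space move of the TCP to a pose.
- r.movel(position, orientation=None, rate=0.15, stop_force=None): straight line of the TCP; orientation=None keeps the orientation; rate is the mean speed in m/s. With stop_force (N) it stops when the force on the tool has changed by that much, and returns True; else False.
- r.move_joints(angles): joint-space move.
- r.move_gripper(opening, newtons=None): finger opening in m; newtons is the grip in N (None keeps the last); returns when the fingers have stopped.
- r.hold(seconds).
- r.ik(position, orientation): joint angles nearest the present ones, or None.
- r.grab_frame(name): name is "scene" or "top" or "wrist"; returns a dict with "frame" (480x640x3 uint8, red, green, blue), "fx", "fy", "cx", "cy" (pixels), "T" (4x4, takes a point from camera to world coordinates); the wrist camera has in their place "mount" (4x4, takes a point from camera to tool coordinates, whose origin is the TCP and whose axes are the flange's). Camera axes: x right, y up, looking along -z (the intrinsics and any distortion apply to the point x, -y, -z); pixel columns grow to the right and rows downward; lengths in m; the calibration is good to about 2 mm. A picture is of the moment at which its call begins: read the wrist's pose just before it. There is no depth.
A pose or a line that the arm cannot do raises r.PlanningError and nothing moves.
- r.finish_job(): hands the job in; it is judged then, once.
Readings, each from a call of its own:
- r.current_time_s(): time.
- r.current_joint_positions(): joint angles.
- r.current_qd(): joint speeds.
- r.current_effort(): joint torques, N m.
- r.current_tool_pos(): TCP position.
- r.current_eef_rot(): TCP orientation.
- r.current_force(): force on the tool from outside, world axes, zero at the start.
- r.current_ft_torque(): the same for the moment, N m.
- r.current_finger_gap(): finger opening in m.
- r.current_grasp_force(): force on a finger pad.
Only numpy, scipy, OpenCV 4.12 (cv2) and the standard library are available. Lean on these libraries where they do the work, as an engineer would, in place of code of your own. Each camera call takes 0.05 s, during which the arm holds its last target. There are 200 camera calls.

TASK

Make the sloping block magazine ready to be carried. First pull one T-key up off its spring-catch rail, pass it through the slot in the strap at the chute's low end until its collar rests on the strap, and give it a quarter turn so it holds; then load every stepped block into the chute, lying flat on the chute floor with its tall heel uphill, so that they rest in the stretch between the two straps; and last fit the other T-key the same way through the strap higher up, behind the blocks.

Things in the scene. Friction and masses are not known exactly. Their poses are not given: they have to be found in the camera images.
- chute: the fixed magazine: a sloping open channel on a grey base 330 x 75 mm, bridged by two straps. Origin on the bench (z = 0) on the channel's centre line. x is level and points uphill along the channel, y across it, z up. The low end is on the robot's left, the high end in the middle; place and yaw vary.
- deck: the channel. Origin on its floor below foot_slot, 30 mm above the bench; x runs up the floor (30 degrees = 0.524 rad), z square to it. Floor x -30 to +325 mm, 27 wide between walls 4 thick, 8 high; open on top and at both ends. Smooth: blocks slide down until something stops them.
- mouth (a point): loading place on the channel floor above the upper strap, 285 mm up the floor from the deck's origin; same axes as chute. A block let go here, its heel gripped above the walls, slides under the upper strap (46 mm of height under each strap at its slot) to the foot key or the block before it.
- foot_slot (a point): centre of the foot strap's slot, on its level top, 82 mm above the bench; axes as chute. Strap 6 thick, 24 long (x), 50 wide (y); slot 36 long across the chute (y), 10.5 wide (x). A key enters with its x along chute y; turned to lie along chute x, either way, its bar hooks under the strap. Seated, its origin is at this point, its nose 6 mm above the floor.
- top_slot (a point): the same for the upper strap, 190 mm (level) uphill of foot_slot and 110 mm higher, 192 mm above the bench. Four blocks in a row fit between the two keys.
- rail: fixed key rail on the robot's right: a level strip 150 long (x), 40 wide (y), top 49 mm above the bench; origin on the bench under its middle. Keys stand in slots along x at x = -45 and +45 mm. Behind each collar, at x = 63 mm either way, a steel stop 6 x 18 mm, top 63 mm above the bench. Between the keys a black catch housing 26 x 18 mm, top 71 mm above the bench.
- catch1 (a joint): how far (m) the catch of key1 is pushed back, 0 to 0.008. A sprung brass ball (diameter 14, its top 18 mm above the strip) stands over the collar's inner rim and gives way to a straight upward pull of some 5 to 10 N within 10 mm. Grip keys over 13 mm above the collar's top, pads on the flat sides (key y), to clear it.
- catch2 (a joint): the same for the catch of key2.
- key1: steel T-key, 90 g, upright in the rail at x = -45 mm. z its long axis, x the way both flat grip and cross-bar run. Origin: centre of the underside of its round collar (diameter 28, z 0 to 5 mm). Grip 20 wide (x), 10 thick (y), z 5 to 43. Shank 8 in diameter to a tapered nose at z -46; cross-bar 30 long (x), 7 thick (y), z -8 to -15. The two keys are alike: either fits either slot.
- key2: steel T-key, 90 g, upright in the rail at x = +45 mm. z its long axis, x the way both flat grip and cross-bar run. Origin: centre of the underside of its round collar (diameter 28, z 0 to 5 mm). Grip 20 wide (x), 10 thick (y), z 5 to 43. Shank 8 in diameter to a tapered nose at z -46; cross-bar 30 long (x), 7 thick (y), z -8 to -15. The two keys are alike: either fits either slot.
- block1: stepped steel block, 40 long (x), 22 wide (y), 140 g; two to four are present (None if absent). Heel, x +2 to +20 mm, 30 high; toe, x -20 to +2, 13 high with a small dark dot on top. Origin at the centre of the underside, x towards the heel, z up. Starts flat on the bench, turned any way.
- block2: stepped steel block, 40 long (x), 22 wide (y), 140 g; two to four are present (None if absent). Heel, x +2 to +20 mm, 30 high; toe, x -20 to +2, 13 high with a small dark dot on top. Origin at the centre of the underside, x towards the heel, z up. Starts flat on the bench, turned any way.
- block3: stepped steel block, 40 long (x), 22 wide (y), 140 g; two to four are present (None if absent). Heel, x +2 to +20 mm, 30 high; toe, x -20 to +2, 13 high with a small dark dot on top. Origin at the centre of the underside, x towards the heel, z up. Starts flat on the bench, turned any way.
- block4: stepped steel block, 40 long (x), 22 wide (y), 140 g; two to four are present (None if absent). Heel, x +2 to +20 mm, 30 high; toe, x -20 to +2, 13 high with a small dark dot on top. Origin at the centre of the underside, x towards the heel, z up. Starts flat on the bench, turned any way.

How it is judged:
By the outcome, as a careful person would: the job done as asked, in the order asked, and still so for the second after the job is handed in, with the robot touching nothing.
Of block1, block2, block3, block4 only 2 to 4 are there at a start; the rules pass over those that are not, and their reading is None.
At some moment in a run one of block1, block2, block3, block4 may be knocked a few centimetres aside while the robot is not near it.
It also fails if it takes over 210 s, if anything falls off the work surface, if the arm or the gripper's body presses on something with over 40 N, if the wrist force passes 120 N, or if a joint passes its speed limit or range.

## Working session

There is one attempt and no reset: what is moved stays moved. The work goes in short steps, each a Python script; the robot and the scene stay as the last script left them, time stands still between calls to the robot, and variables do not carry over. Pictures are saved under pics/ and viewed, at most 14 in all, crops included, and the job is handed in when it is done.

```bash
ls; mkdir -p pics
cat > s1.py <<'E'
from station import r
import cv2,numpy as np
for n in ("scene","top","wrist"):
    d=r.grab_frame(n); cv2.imwrite(f"pics/{n}0.png",d["frame"][:,:,::-1])
    print(n,{k:(np.round(v,4).tolist() if hasattr(v,'tolist') else v) for k,v in d.items() if k!="frame"})
print(r.current_tool_pos(),r.current_eef_rot(),r.current_time_s(),r.current_finger_gap())
E
python3 s1.py
```

```text
pics
station.py
scene {'fx': 551.190730029305, 'fy': 551.190730029305, 'cx': 319.36429458906485, 'cy': 235.88164213334994, 'T': [[0.6643, -0.4027, 0.6297, 1.2575], [0.7471, 0.3828, -0.5434, -0.6351], [-0.0222, 0.8314, 0.5552, 0.7859], [0.0, 0.0, 0.0, 1.0]]}
top {'fx': 470.2797195960465, 'fy': 470.2797195960465, 'cx': 318.07575066548634, 'cy': 240.26544884692106, 'T': [[-0.0096, 0.9982, -0.0594, 0.4612], [-0.9999, -0.0102, -0.0102, -0.0072], [-0.0108, 0.0592, 0.9982, 1.2453], [0.0, 0.0, 0.0, 1.0]]}
wrist {'fx': 395.0240395360206, 'fy': 395.0240395360206, 'cx': 326.591522058183, 'cy': 242.83933848962178, 'mount': [[0.0001, 0.9509, 0.3094, 0.0788], [1.0, -0.0004, 0.0009, 0.0014], [0.0009, 0.3094, -0.9509, -0.1349], [0.0, 0.0, 0.0, 1.0]]}
[0.23091597 0.58031153 0.23870794] [ 1.88244654e-01  9.82121974e-01 -6.01916463e-04 -1.26006624e-04] 0.15 0.08568662100503588
```

View pics/top0.png

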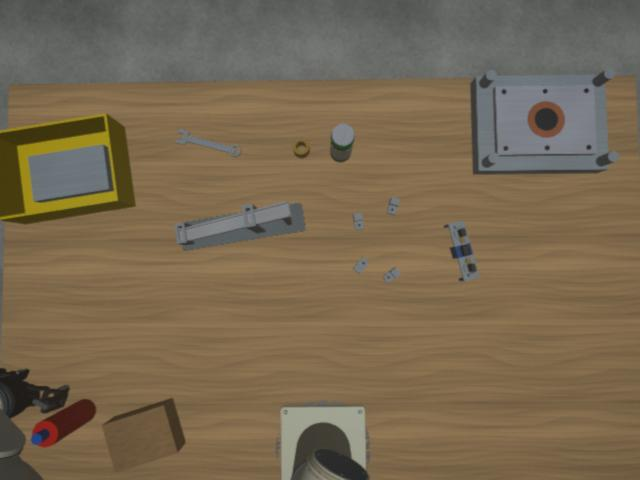

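View pics/scene0.png

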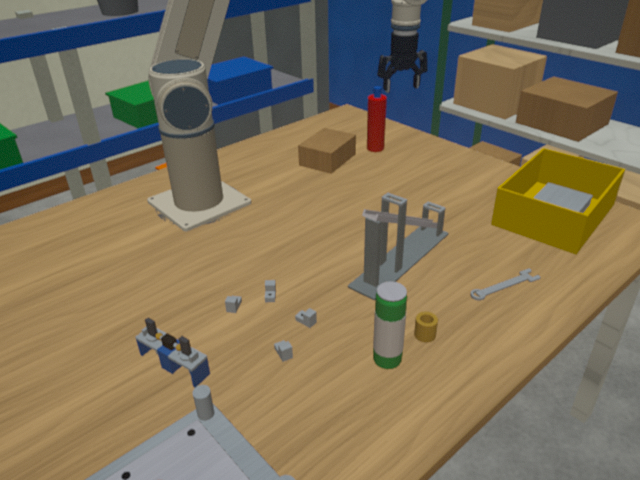

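The top view shows the chute running from about (180,235) to (300,212), four blocks at (358,221), (393,206), (361,265) and (391,274), and the rail at (463,250). The scene view agrees. Next I'll take close wrist views in pairs with opposite yaw, which cancels mount errors.

```bash
cat > lib.py <<'E'
from station import r
import cv2,numpy as np
from scipy.spatial.transform import Rotation as Ro
def quat(R): return Ro.from_matrix(R).as_quat()
def down(psi):
    c,s=np.cos(psi),np.sin(psi); return np.array([[c,s,0],[s,-c,0],[0,0,-1.]])
def toolT():
    T=np.eye(4); T[:3,:3]=Ro.from_quat(r.current_eef_rot()).as_matrix(); T[:3,3]=r.current_tool_pos(); return T
def grab(n="wrist",save=None):
    W=toolT() if n=="wrist" else None
    d=r.grab_frame(n)
    if W is not None: d["T"]=W@np.array(d["mount"])
    d["T"]=np.array(d["T"])
    if save: cv2.imwrite(f"pics/{save}.png",d["frame"][:,:,::-1])
    return d
def ray(d,uv):
    v=np.array([(uv[0]-d["cx"])/d["fx"],-(uv[1]-d["cy"])/d["fy"],-1.]); v=d["T"][:3,:3]@v
    return d["T"][:3,3],v/np.linalg.norm(v)
def onplane(d,uv,z):
    o,v=ray(d,uv); return o+v*(z-o[2])/v[2]
def proj(d,p):
    q=d["T"][:3,:3].T@(np.asarray(p)-d["T"][:3,3]); return np.array([d["cx"]+d["fx"]*q[0]/-q[2],d["cy"]-d["fy"]*q[1]/-q[2]])
def tri(obs):
    A=np.zeros((3,3));b=np.zeros(3);L=[]
    for d,uv in obs:
        o,v=ray(d,uv);P=np.eye(3)-np.outer(v,v);A+=P;b+=P@o;L.append((o,P))
    x=np.linalg.solve(A,b); return x,[np.linalg.norm(P@(x-o)) for o,P in L]
def look(p,psi,h,back=0.0):
    "tool pose so that the wrist camera's axis meets p with TCP h above p"
    m=np.array([0.0788,0.0014,-0.1349]);a=np.array([-0.3094,-0.0009,0.9509])
    t=(h+0.1349)/a[2]; off=m+a*t   # point on axis in tool frame, z = h
    R=down(psi); return np.asarray(p)-R@off,quat(R)
def go(p,R,via=None):
    r.reach(np.asarray(p),quat(R) if np.shape(R)==(3,3) else R)
E
cat > s2.py <<'E'
from lib import *
d=grab("top")
for n,uv,z in [("low",(182,233),.082),("top",(249,215),.192),("b1",(358,221),.02),("b2",(393,206),.02),("b3",(361,265),.02),("b4",(391,274),.02),("key a",(462,232),.09),("key b",(472,267),.09)]:
    print(n,onplane(d,uv,z).round(3))
rail=onplane(d,(466,250),.06); foot=onplane(d,(182,233),.082); top=onplane(d,(249,215),.192)
for nm,p,h in [("foot",foot,.13),("top",top,.13),("rail",rail,.14)]:
    j=np.arctan2(p[1],p[0])+np.pi/2
    for k,psi in enumerate((j+np.pi/2,j-np.pi/2)):
        q,o=look(p,psi,h)
        try: r.reach(q,o); grab(save=f"{nm}{k}"); print(nm,k,q.round(3),r.current_joint_positions().round(2))
        except r.PlanningError as e: print(nm,k,q,"no",e)
print(r.current_time_s())
E
python3 s2.py; cd pics; python3 -c "
import cv2,numpy as np
f=lambda n:cv2.resize(cv2.imread(n+'.png'),(400,300))
import os
print(os.listdir())
"
```

```text
low [0.552 0.343 0.082]
top [0.583 0.159 0.192]
b1 [ 0.583 -0.1    0.02 ]
b2 [ 0.622 -0.192  0.02 ]
b3 [ 0.469 -0.106  0.02 ]
b4 [ 0.444 -0.183  0.02 ]
key a [ 0.547 -0.349  0.09 ]
key b [ 0.461 -0.371  0.09 ]
foot 0 [0.546 0.338 0.212] [ 0.54  0.48  1.61  0.    1.05 -1.59]
foot 1 [0.558 0.348 0.212] [ 0.54  0.5   1.57 -0.    1.07  1.55]
top 0 [0.576 0.156 0.322] [ 0.24  0.3   1.61  0.    1.23 -1.59]
top 1 [0.589 0.162 0.322] [ 0.25  0.32  1.58 -0.    1.24  1.55]
rail 0 [ 0.494 -0.361  0.2  ] [-0.65  0.45  1.69  0.    1.   -1.59]
rail 1 [ 0.513 -0.372  0.2  ] [-0.65  0.48  1.64  0.    1.02  1.55]
15.2333
['foot1.png', 'rail1.png', 'wrist0.png', 'top1.png', 'scene0.png', 'foot0.png', 'rail0.png', 'top0.png']
```

```bash
cd pics; python3 -c "
import cv2,numpy as np
f=lambda n:cv2.imread(n+'.png')[90:390,120:520]
cv2.imwrite('m1.png',np.vstack([np.hstack([f('foot0'),f('foot1')]),np.hstack([f('top0'),f('top1')])]))
cv2.imwrite('m2.png',np.hstack([f('rail0'),f('rail1')]))
"
```

```text
(no output)
```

View pics/m1.png

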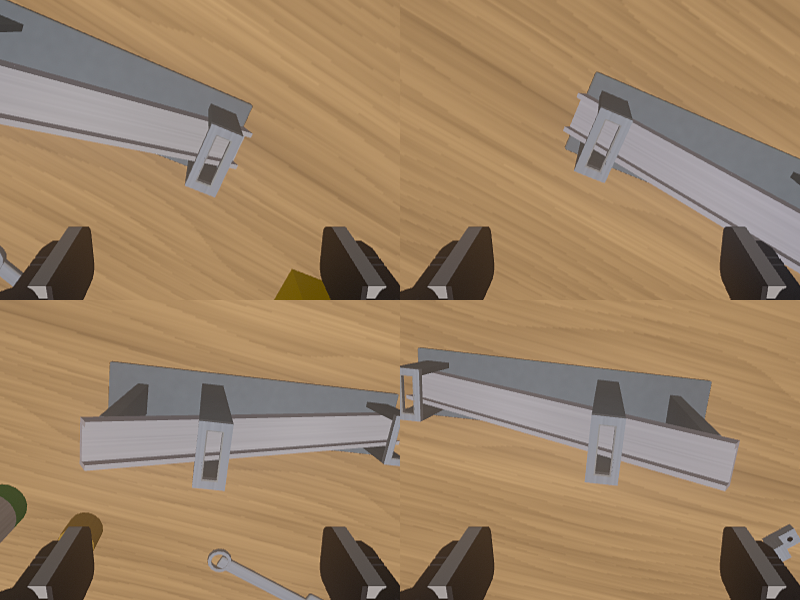

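View pics/m2.png

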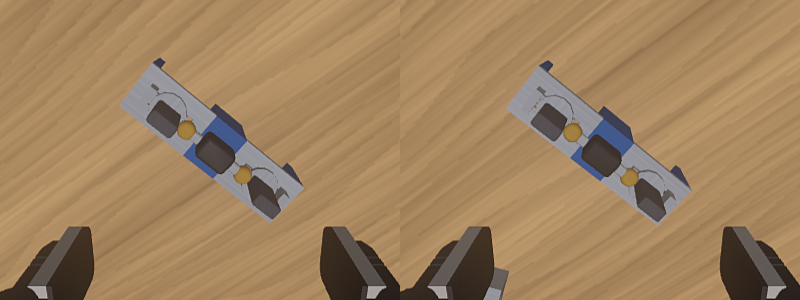

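Both straps show their slots clearly, and the rail shows two dark key grips, two brass balls and the black housing. I'll zoom in to read the corners.

```bash
cd pics; python3 -c "
import cv2,numpy as np
def f(n,u,v,w=100,h=75,k=4):
    a=cv2.imread(n+'.png')[v-h//2:v-h//2+h,u-w//2:u-w//2+w]
    a=cv2.resize(a,None,fx=k,fy=k,interpolation=cv2.INTER_CUBIC); return np.clip(a.astype(float)*1.2,0,255).astype(np.uint8)
z=[f('foot0',335,240,100,100,4),f('foot1',323,228,100,100,4)]
y=[f('top0',332,240,100,120,4),f('top1',325,235,100,120,4)]
cv2.imwrite('m3.png',np.hstack(z)); 
cv2.imwrite('m5.png',np.hstack(y)); 
cv2.imwrite('m4.png',np.hstack([f('rail0',331,230,200,180,2),f('rail1',319,233,200,180,2)]))
"
```

```text
(no output)
```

View pics/m3.png

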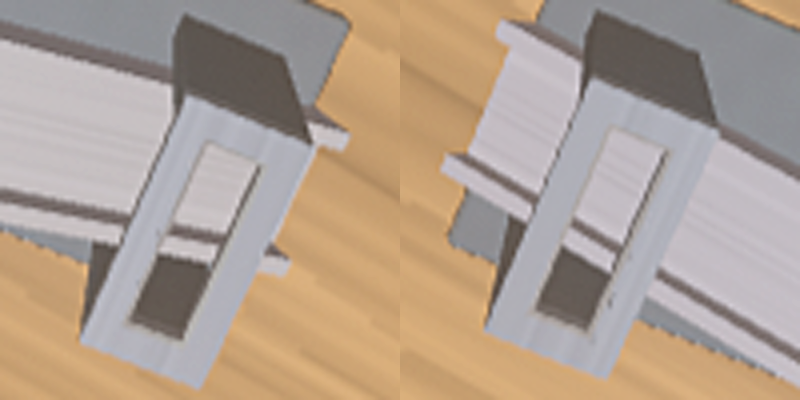

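View pics/m5.png

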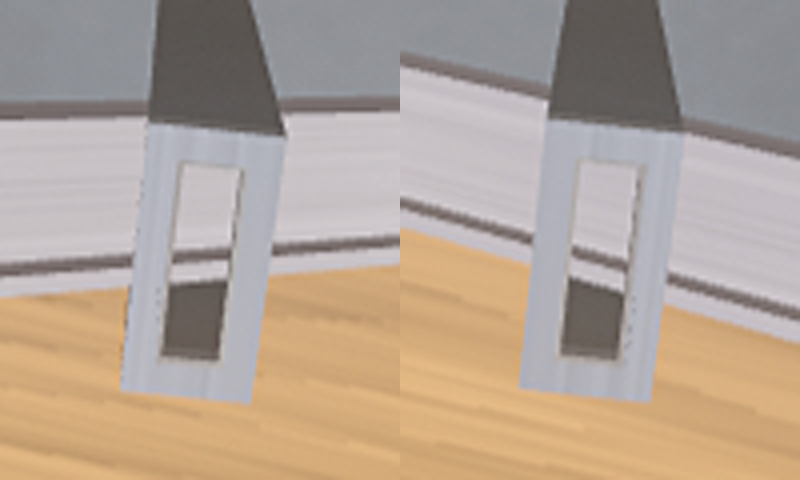

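View pics/m4.png

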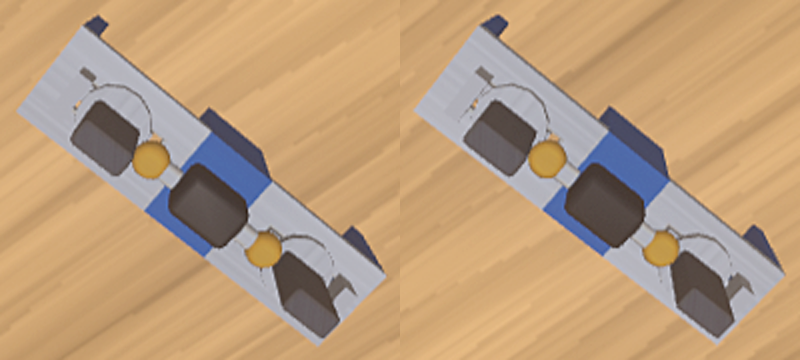

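The outlines read cleanly: foot strap top, upper strap top and the 150x40 rail strip. Now I'll triangulate the corners and compare with the given sizes.

```bash
cat > s3.py <<'E'
from lib import *
import json
# camera models at the stored views: recompute tool pose from the commanded look poses
mount=np.array(r.grab_frame("wrist")["mount"]); K=dict(fx=395.0240395,fy=395.0240395,cx=326.591522,cy=242.839338)
top=grab("top")
P={"foot":(onplane(top,(182,233),.082),.13),"top":(onplane(top,(249,215),.192),.13),"rail":(onplane(top,(466,250),.06),.14)}
def view(nm,k):
    p,h=P[nm]; j=np.arctan2(p[1],p[0])+np.pi/2; q,o=look(p,(j+np.pi/2,j-np.pi/2)[k],h)
    T=np.eye(4);T[:3,:3]=Ro.from_quat(o).as_matrix();T[:3,3]=q
    if nm=="rail" and k==1: print("pose err",np.abs(toolT()-T).max())
    return dict(K,T=T@mount)
C={"foot":(4,[(285,190),(273,178)],[[(188,95),(313,146),(201,388),(81,341)],[(208,380),(86,330),(190,75),(318,129)]],.082),
"top":(4,[(282,180),(275,175)],[[(149,123),(285,136),(251,403),(121,390)],[(252,402),(120,388),(149,119),(284,131)]],.192),
"rail":(2,[(231,140),(219,143)],[[(18,108),(85,24),(384,276),(320,345)],[(383,271),(318,343),(14,107),(79,24)]],.049)}
res={}
for nm,(k,o,c,z) in C.items():
    V=[view(nm,0),view(nm,1)]
    uv=[[(np.array(x)+.5)/k-.5+o[i] for x in c[i]] for i in (0,1)]
    X=[tri([(V[0],uv[0][i]),(V[1],uv[1][i])]) for i in range(4)]
    pts=np.array([x[0] for x in X]); m=pts.mean(0)
    print(nm,"centre",m.round(4),"z",pts[:,2].round(4),"res",np.array([x[1][0] for x in X]).round(4))
    pl=[np.array([onplane(V[i],u,z) for u in uv[i]]).mean(0).round(4)[:2] for i in (0,1)]; print("  per view on plane",pl)
    e=[np.linalg.norm(pts[i]-pts[(i+1)%4]).round(4) for i in range(4)]; 
    a=[np.degrees(np.arctan2(*(pts[(i+1)%4]-pts[i])[[1,0]])).round(1) for i in range(4)]; print("  edges",e,a)
    res[nm]=m.tolist()
d=np.array(res["top"])-res["foot"]; print("foot->top",d.round(4),np.hypot(*d[:2]),np.degrees(np.arctan2(d[1],d[0])))
json.dump(res,open("pts.json","w"))
E
python3 s3.py
```

```text
foot centre [0.5549 0.3495 0.0806] z [0.0814 0.0806 0.0802 0.0803] res [0.0013 0.0013 0.0015 0.0014]
  per view on plane [array([0.5552, 0.348 ]), array([0.5545, 0.3508])]
  edges [np.float64(0.0238), np.float64(0.0501), np.float64(0.0239), np.float64(0.0501)] [np.float64(98.7), np.float64(9.5), np.float64(-81.4), np.float64(-170.7)]
top centre [0.5839 0.1618 0.1908] z [0.1912 0.1905 0.1911 0.1903] res [0.001  0.0012 0.0009 0.0012]
  per view on plane [array([0.5838, 0.1606]), array([0.584 , 0.1629])]
  edges [np.float64(0.0239), np.float64(0.0502), np.float64(0.0236), np.float64(0.0504)] [np.float64(99.2), np.float64(8.9), np.float64(-80.3), np.float64(-170.8)]
pose err 0.00017578010980934256
rail centre [ 0.5057 -0.362   0.0459] z [0.044  0.0464 0.0464 0.0469] res [0.0012 0.0005 0.0015 0.0007]
  per view on plane [array([ 0.5044, -0.3623]), array([ 0.5072, -0.3617])]
  edges [np.float64(0.0401), np.float64(0.151), np.float64(0.039), np.float64(0.1513)] [np.float64(104.0), np.float64(13.7), np.float64(-75.6), np.float64(-165.9)]
foot->top [ 0.029  -0.1877  0.1101] 0.18992447688890612 -81.20253578640272
```

Strap sizes, the 190 mm spacing and the 110 mm rise all match, and the chute yaw is -81.2 deg. I'll check the key tops by projecting their expected outlines onto the rail view.

```bash
cat > s4.py <<'E'
from lib import *
import io,contextlib
with contextlib.redirect_stdout(io.StringIO()): exec(open("s3.py").read())
c=np.array(res["rail"]);c[2]=.049;a=np.radians(13.9);X=np.array([np.cos(a),np.sin(a),0]);Y=np.array([-np.sin(a),np.cos(a),0])
out=[]
for i,o in ((0,(231,140)),(1,(219,143))):
    d=view("rail",i); im=cv2.imread(f"pics/rail{i}.png")
    im=cv2.resize(im,None,fx=4,fy=4,interpolation=cv2.INTER_CUBIC)
    e=np.array([.0006,-.0012,0]); R=down([np.arctan2(P["rail"][0][1],P["rail"][0][0])+np.pi,np.arctan2(P["rail"][0][1],P["rail"][0][0])][i])
    for s in (-1,1):
        q=[proj(d,c+X*(s*.045+u)+Y*v+[0,0,.043]+R@e)*4+1.5 for u,v in ((-.01,-.005),(.01,-.005),(.01,.005),(-.01,.005))]
        cv2.polylines(im,[np.int32(q)],True,(0,255,0),1)
    out.append(im[o[1]*4+20:o[1]*4+720,o[0]*4:o[0]*4+800])
cv2.imwrite("pics/m6.png",cv2.resize(np.hstack(out),(800,350),interpolation=cv2.INTER_AREA))
E
python3 s4.py
```

```text
pose err 9.53413803117531e-05
```

View pics/m6.png

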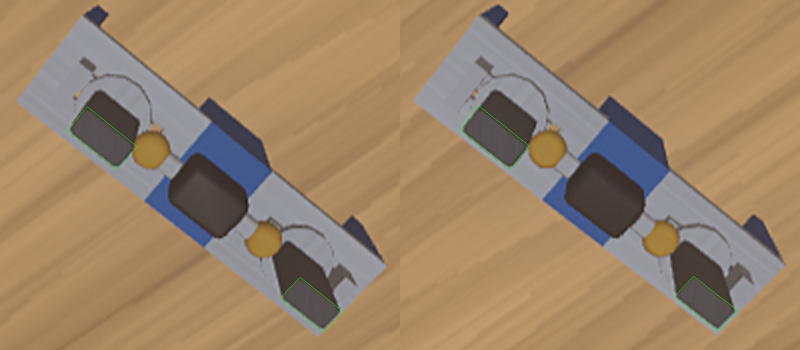

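The outlines match the key tops to about 1 mm. Pulling the first key (the far one) now.

```bash
cat >> lib.py <<'E'
FOOT=np.array([.5549,.3495,.082]); TOP=np.array([.5839,.1618,.192]); RAIL=np.array([.5057,-.362,.049])
YR=np.radians(13.9); YC=np.radians(-81.2)   # rail and chute yaw
XR=np.array([np.cos(YR),np.sin(YR),0]); XC=np.array([np.cos(YC),np.sin(YC),0])
GK=.030   # TCP above key origin
def pick_key(s):
    k=RAIL+XR*.045*s; R=down(YR)
    r.move_gripper(.05)
    go(k+[0,0,GK+.06],R); r.movel(k+[0,0,GK],rate=.08)
    r.move_gripper(0.0,80); r.hold(.2)
    print("gap",r.current_finger_gap(),"grip",r.current_grasp_force(),"tcp",r.current_tool_pos().round(4))
    f0=np.array(r.current_force()); r.movel(k+[0,0,GK+.014],rate=.02)
    r.movel(k+[0,0,GK+.075],rate=.15)
    print("lifted gap",r.current_finger_gap(),"dF",(np.array(r.current_force())-f0).round(2),r.current_time_s())
def over_slot(p):
    go(p+[0,0,GK+.062],down(YC+np.pi/2))
E
cat > s5.py <<'E'
from lib import *
pick_key(1)
q=r.current_tool_pos(); r.movel([q[0],q[1],.33],rate=.25)
go([.55,.34,.33],down(YC+np.pi/2))
over_slot(FOOT); r.hold(.3)
print(r.current_tool_pos().round(4),r.current_joint_positions().round(2),r.current_finger_gap(),r.current_time_s())
grab(save="hover0"); grab("scene",save="hs0")
E
python3 s5.py; cd pics;  python3 -c "
import cv2,numpy as np
a=cv2.imread('hover0.png')[180:480,120:520];b=cv2.resize(cv2.imread('hs0.png')[150:262,350:500],(400,300),interpolation=cv2.INTER_CUBIC)
cv2.imwrite('m7.png',np.hstack([a,b]))"
```

```text
gap 0.008395427397959197 grip 79.63835120201111 tcp [ 0.5498 -0.3514  0.0797]
lifted gap 0.007803632931294064 dF [-0.09 -0.87 -7.42] 19.6333
[0.5557 0.3499 0.1758] [ 0.54  0.54  1.6  -0.    1.    1.96] 0.008260404265829161 23.9083
```

View pics/m7.png

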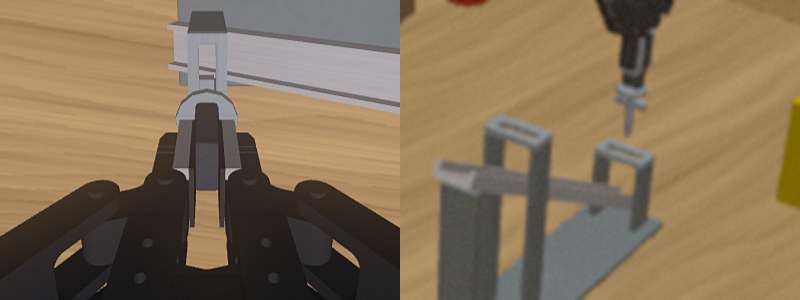

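The key is held upright above the foot slot. Inserting now.

```bash
cat >> lib.py <<'E'
def seat_turn(p,turn=np.pi/2):
    R=down(YC+np.pi/2)
    r.movel(p+[0,0,GK+.012],quat(R),rate=.05,stop_force=8)
    q=r.current_tool_pos()
    if q[2]>p[2]+GK+.014: print("BLOCKED",q,r.current_force()); return False
    hit=r.movel(p+[0,0,GK-.006],quat(R),rate=.02,stop_force=8)
    q=r.current_tool_pos(); print("seated",hit,(q-p).round(4),np.round(r.current_force(),1))
    if (q-p)[2]>GK+.004: return False
    r.movel(q+[0,0,.0007],quat(R),rate=.02)
    j=np.array(r.current_joint_positions()); n=12
    for i in range(1,n+1): r.move_joints(j-np.array([0,0,0,0,0,turn*i/n])) if i==n or i%3==0 else None
    print("turned",np.round(r.current_force(),1),np.round(r.current_ft_torque(),2),r.current_finger_gap(),r.current_time_s())
    return True
E
cat > s6.py <<'E'
from lib import *
print(np.round(r.current_force(),2)); print(seat_turn(FOOT)); grab(save="seat0")
E
python3 s6.py
```

```text
[ 0.14 -0.36 -0.23]
seated True [-0.      0.      0.0307] [-0.1 -0.6  5.6]
turned [ 0.6 -0.1 -0.2] [ 0.01 -0.02  0.01] 0.008091252235323348 27.8833
True
```

The key seated at 30.7 mm as expected and turned freely. Releasing it, then viewing it and surveying the blocks with the camera pointing straight down.

```bash
cat >> lib.py <<'E'
M=np.array([0.0788,0.0014,-0.1349])
def camdown(p,psi,h):
    "tool pose with the wrist camera h above p, looking straight down"
    t=np.arctan2(.3094,.9509); R=down(psi)@Ro.from_euler("y",t).as_matrix()
    if (R@np.array([-.3094,0,.9509]))[2]>-.999: R=down(psi)@Ro.from_euler("y",-t).as_matrix()
    Rc=R@np.array([-.3094,0,.9509]); assert Rc[2]<-.999
    return np.asarray(p)+[0,0,h]-R@M,quat(R)
E
cat > s7.py <<'E'
from lib import *
r.move_gripper(.045); q=r.current_tool_pos(); r.movel(q+[0,0,.13],rate=.15); r.move_gripper(.085)
pp,o=look(FOOT,r.current_joint_positions()[0]+np.pi,.13); r.reach(pp,o); grab(save="foot2")
for k,dx in enumerate((-.04,.04)):
    c=np.array([.53+dx,-.145,0])
    for psi in (np.arctan2(c[1],c[0])+np.pi,np.arctan2(c[1],c[0])):
        try: r.reach(*camdown(c,psi,.33)); break
        except r.PlanningError as e: print(psi,e)
    r.hold(.15); d=grab(save=f"blk{k}"); np.save(f"blk{k}T.npy",d["T"])
    print(r.current_joint_positions().round(2),d["T"].round(3).tolist(),r.current_time_s())
E
python3 s7.py;cd pics;  python3 -c "
import cv2,numpy as np
a=cv2.imread('foot2.png')[90:390,120:520];b=cv2.resize(cv2.imread('blk0.png'),(400,300),interpolation=cv2.INTER_AREA)
c=cv2.imread('blk0.png')[150:450,40:440]; e=cv2.resize(cv2.imread('blk1.png'),(400,300))
cv2.imwrite('m8.png',np.vstack([np.hstack([a,b]),np.hstack([c,e])]))"
```

```text
[-0.31  0.53  1.66 -0.01  1.27 -1.59] [[0.282, -0.959, 0.0, 0.49], [0.959, 0.282, 0.001, -0.144], [-0.001, -0.0, 1.0, 0.33], [0.0, 0.0, 0.0, 1.0]] 33.65
[-0.27  0.63  1.47 -0.01  1.36 -1.59] [[0.246, -0.969, 0.002, 0.569], [0.969, 0.246, 0.001, -0.145], [-0.001, 0.002, 1.0, 0.33], [0.0, 0.0, 0.0, 1.0]] 34.2667
```

View pics/m8.png

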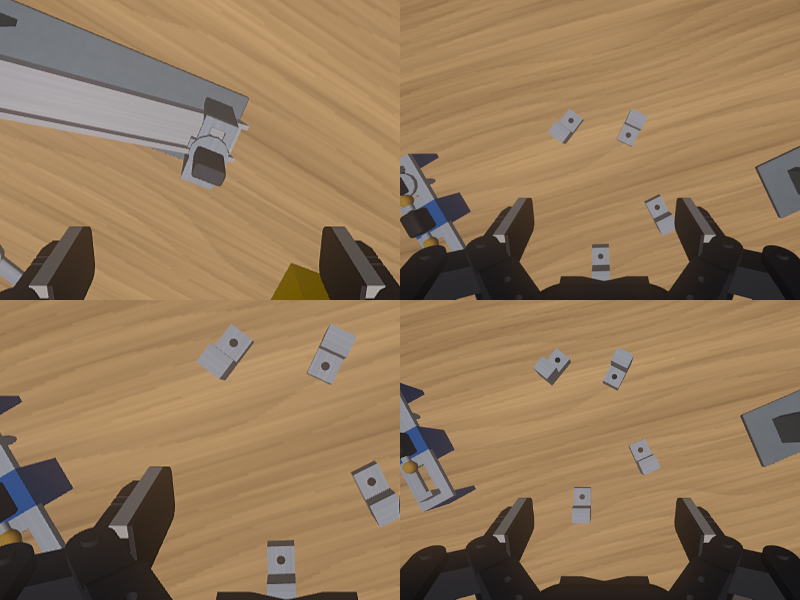

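The foot key is seated with its grip along the chute, and all four blocks are visible with their dots. Next is the block detector and an IK check at the mouth.

```bash
cat >> lib.py <<'E'
def blocks(d):
    "list of (dot px, axis direction px toward heel, hull)"
    im=d["frame"]; hsv=cv2.cvtColor(im,cv2.COLOR_RGB2HSV)
    m=((hsv[...,1]<60)&(hsv[...,2]>60)).astype(np.uint8)*255
    m=cv2.morphologyEx(m,cv2.MORPH_CLOSE,np.ones((5,5))); out=[]
    sc=(d["fx"]/(d["T"][2,3]-.015))**2
    for c in cv2.findContours(m,cv2.RETR_EXTERNAL,cv2.CHAIN_APPROX_NONE)[0]:
        h=cv2.convexHull(c); A=cv2.contourArea(h)
        if not .00065<A/sc<.0015: continue
        (cx,cy),(w,l),an=cv2.minAreaRect(h)
        if min(w,l)*2.6<max(w,l): continue
        mk=np.zeros(m.shape,np.uint8); cv2.fillConvexPoly(mk,h,255); mk=cv2.erode(mk,np.ones((5,5)))
        g=hsv[...,2]; med=np.median(g[mk>0]); dk=((g<.68*med)&(mk>0)).astype(np.uint8)
        n,_,st,ce=cv2.connectedComponentsWithStats(dk)
        best=None
        for i in range(1,n):
            a,bw,bh=st[i,4],st[i,2],st[i,3]
            if a/sc<6e-6 or a/sc>6e-5: continue
            s=a/(bw*bh)*min(bw,bh)/max(bw,bh)
            if best is None or s>best[0]: best=(s,ce[i],a/sc)
        if best is None or best[0]<.4: continue
        a=np.radians(an) if w>l else np.radians(an+90); u=np.array([np.cos(a),np.sin(a)])
        if u@(np.array([cx,cy])-best[1])<0: u=-u
        out.append((best[1],u,np.array([cx,cy]),max(w,l)/sc**.5,min(w,l)/sc**.5))
    return out
EB=np.array([.0006,-.0012,0])   # measured mount bias in the tool frame
def wpt(d,uv,z):
    "plane point, corrected for the mount bias"
    p=onplane(d,uv,z); x=d["T"][:3,1].copy(); x[2]=0; x/=np.linalg.norm(x)   # tool x ~ camera y
    y=np.array([x[1],-x[0],0]); return p-x*EB[0]-y*EB[1]
def locate(d):
    L=[]
    for dot,u,c,l,w in blocks(d):
        p=wpt(d,dot,.013); q=wpt(d,dot+u*20,.013); L.append((p,np.arctan2(*(q-p)[[1,0]]),dot,l,w))
    return L
TH=np.pi/6
NC=np.array([-np.sin(TH)*XC[0],-np.sin(TH)*XC[1],np.cos(TH)]); UC=np.array([np.cos(TH)*XC[0],np.cos(TH)*XC[1],np.sin(TH)])
DECK=FOOT-[0,0,.052]
GB=.021    # TCP above block underside
def chute_tool(s,lift=0.):
    "tool pose for a block whose origin is s up the floor, heel gripped"
    return DECK+UC*(s+.011)+NC*(GB+lift), quat(np.column_stack([-UC,np.cross(-NC,-UC),-NC]))
E
cat > s8.py <<'E'
from lib import *
D=[]
for k in (0,1):
    im=cv2.imread(f"pics/blk{k}.png")[:,:,::-1].copy()
    d=dict(frame=im,fx=395.0240395,fy=395.0240395,cx=326.591522,cy=242.839338,T=np.load(f"blk{k}T.npy")); D.append(d)
    for p,a,dot,l,w in locate(d): print(k,p.round(4),np.degrees(a).round(1),dot.round(1),round(l,4),round(w,4))
A,B=locate(D[0]),locate(D[1])
for p,a,dot,*_ in A:
    q=min(B,key=lambda b:np.linalg.norm(b[0]-p))
    if np.linalg.norm(q[0]-p)<.01: print("dot 3d",tri([(D[0],dot),(D[1],q[2])])[0].round(4))
for l in (0,.02,.08): print(r.ik(*chute_tool(.285,l)))
E
python3 s8.py
```

```text
0 [ 0.6184 -0.186   0.013 ] -16.4 [320.6 409.7] 0.0463 0.0223
0 [ 0.5786 -0.0984  0.013 ] 10.2 [411.2 331.4] 0.0489 0.0246
0 [ 0.4789 -0.1078  0.013 ] 138.3 [365.  215.6] 0.0441 0.0237
0 [ 0.4402 -0.1732  0.013 ] -53.6 [273.3 192.4] 0.0412 0.0274
1 [ 0.6182 -0.1861  0.013 ] -14.3 [290.9 314.6] 0.0455 0.0239
1 [ 0.5784 -0.0984  0.013 ] 10.2 [384.5 239.5] 0.0426 0.0258
1 [ 0.4401 -0.1733  0.013 ] -53.5 [251.7  95.6] 0.0405 0.0334
1 [ 0.4789 -0.1078  0.013 ] 139.2 [342.6 122.3] 0.0496 0.025
dot 3d [ 0.6173 -0.187   0.0135]
dot 3d [ 0.5775 -0.0995  0.0136]
dot 3d [ 0.478  -0.1088  0.013 ]
dot 3d [ 0.4394 -0.1742  0.0135]
[ 0.39611494  0.51981587  1.68936507 -0.56418345  1.13775415  0.53780826]
[ 0.41163506  0.5008731   1.67363219 -0.5517796   1.17385329  0.52944766]
[ 0.4573901   0.45134594  1.61793613 -0.52058546  1.28421902  0.50799927]
```

The dots triangulate to 13 mm, as specified, and all four grasps are within the last joint's range. Loading the first block.

```bash
cat >> lib.py <<'E'
def survey(save=None):
    c=np.array([.57,-.145,0]); r.reach(*camdown(c,np.arctan2(c[1],c[0])+np.pi,.33)); r.hold(.15)
    d=grab(save=save); return [b for b in locate(d) if .35<b[0][0]<.8 and b[0][1]<.04 and np.hypot(b[0][0]-RAIL[0],b[0][1]-RAIL[1])>.1]
def pick_block(b):
    dot,yaw=b[0],b[1]; x=np.array([np.cos(yaw),np.sin(yaw),0]); h=dot+x*.020; h[2]=0
    R=down(yaw+np.pi); r.move_gripper(.05)
    go(h+[0,0,.11],R); r.movel(h+[0,0,GB-.0005],quat(R),rate=.12)
    r.move_gripper(0,50); r.hold(.1); g=r.current_finger_gap(); print("gap",round(g,4),"tcp",r.current_tool_pos().round(4),"target",h.round(4))
    r.movel(h+[0,0,.16],quat(R),rate=.25); return .015<g<.026
def place_block():
    p,q=chute_tool(.285,.09); r.reach(p,q)
    p,q=chute_tool(.285,.012); r.movel(p,q,rate=.2)
    r.hold(.1); p,q=chute_tool(.285,-.004); hit=r.movel(p,q,rate=.03,stop_force=5)
    t=r.current_tool_pos(); print("touch",hit,"above floor",((t-DECK)@NC-GB).round(4),"lateral",((t-DECK)@np.cross(NC,UC)).round(4))
    r.movel(t+NC*.0008,q,rate=.03)
    r.move_gripper(.045); r.hold(.2); r.movel(t+NC*.08,q,rate=.2)
E
cat > s9.py <<'E'
from lib import *
B=survey(); print([(b[0].round(3),np.degrees(b[1]).round(1)) for b in B])
b=max(B,key=lambda b:b[0][1])
if pick_block(b): place_block()
m=(FOOT+TOP)/2; j=np.arctan2(m[1],m[0]); r.reach(*camdown(m,j+np.pi,.3)); grab(save="ch1"); print(r.current_time_s())
E
python3 s9.py
```

```text
[(array([ 0.618, -0.186,  0.013]), np.float64(-14.3)), (array([ 0.578, -0.098,  0.013]), np.float64(10.2)), (array([ 0.44 , -0.173,  0.013]), np.float64(-53.6)), (array([ 0.479, -0.108,  0.013]), np.float64(139.2))]
gap 0.0205 tcp [ 0.5989 -0.095   0.0216] target [ 0.5981 -0.0949  0.    ]
touch True above floor 0.0022 lateral 0.0001
44.15
```

View pics/ch1.png

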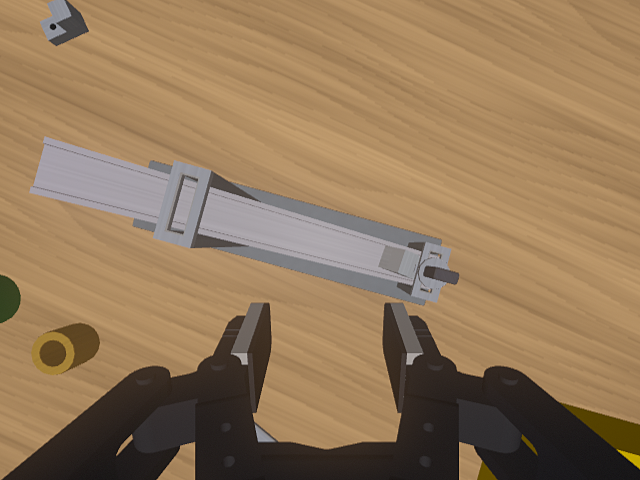

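The block slid flat to the foot key, with its heel at about (395,258) on the uphill side. Loading the other three, with a fresh survey before each.

```bash
cat > s10.py <<'E'
from lib import *
for i in range(3):
    B=survey(f"sv{i}"); print([(b[0].round(3),np.degrees(b[1]).round(1)) for b in B])
    if not B: break
    b=max(B,key=lambda b:b[0][1])
    if not pick_block(b): print("grasp failed"); break
    place_block(); print(r.current_time_s())
m=(FOOT+TOP)/2; j=np.arctan2(m[1],m[0]); r.reach(*camdown(m,j+np.pi,.3)); grab(save="ch2"); survey("sv9"); print(r.current_time_s())
E
python3 s10.py; cd pics; python3 -c "
import cv2,numpy as np
f=lambda n:cv2.resize(cv2.imread(n+'.png'),(400,300),interpolation=cv2.INTER_AREA)
a=cv2.imread('ch2.png')[70:370,80:480]
cv2.imwrite('m9.png',np.hstack([a,f('sv9')]))"
```

```text
[(array([ 0.618, -0.186,  0.013]), np.float64(-14.2)), (array([ 0.44 , -0.173,  0.013]), np.float64(-53.5)), (array([ 0.479, -0.108,  0.013]), np.float64(139.3))]
gap 0.0208 tcp [ 0.4643 -0.0949  0.0214] target [ 0.4638 -0.0948  0.    ]
touch True above floor 0.0041 lateral 0.0007
55.0667
[(array([ 0.618, -0.186,  0.013]), np.float64(-14.2)), (array([ 0.44 , -0.173,  0.013]), np.float64(-53.5))]
gap 0.0206 tcp [ 0.4525 -0.1897  0.0215] target [ 0.4519 -0.1894  0.    ]
touch True above floor 0.0005 lateral 0.0002
63.975
[(array([ 0.618, -0.186,  0.013]), np.float64(-14.2))]
gap 0.0206 tcp [ 0.6386 -0.1911  0.0217] target [ 0.6377 -0.1908  0.    ]
touch True above floor 0.0008 lateral 0.0003
73.0833
76.7583
```

View pics/m9.png

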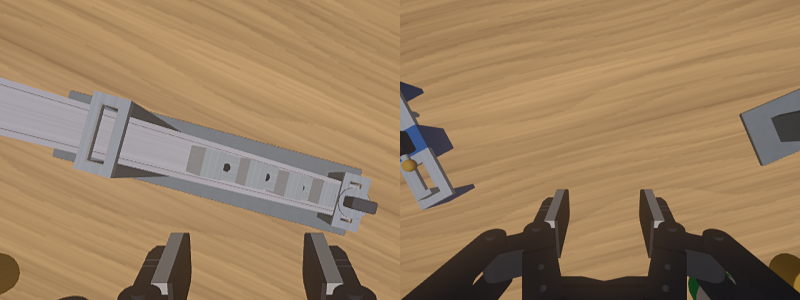

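All four blocks lie in a row between the straps with their heels uphill, at dots (302,187), (267,177) and (227,167), with the first under the strap. The bench is empty. Now the second key goes into the upper strap.

```bash
cat > s11.py <<'E'
from lib import *
pick_key(-1)
if r.current_finger_gap()<.005: raise SystemExit("no key")
q=r.current_tool_pos(); r.movel([q[0],q[1],.36],rate=.25)
go([.58,.15,.36],down(YC+np.pi/2)); over_slot(TOP); r.hold(.3)
print(r.current_tool_pos().round(4),r.current_finger_gap())
ok=seat_turn(TOP); print(ok,r.current_time_s())
if ok:
    r.move_gripper(.045); q=r.current_tool_pos(); r.movel(q+[0,0,.13],rate=.15)
    m=(FOOT+TOP)/2; j=np.arctan2(m[1],m[0]); r.reach(*camdown(m,j+np.pi,.3)); grab(save="end"); grab("scene",save="ends"); print(r.current_time_s())
E
python3 s11.py; cd pics; python3 -c "
import cv2,numpy as np
a=cv2.imread('end.png')[70:370,80:480];b=cv2.resize(cv2.imread('ends.png')[170:307,330:513],(400,300),interpolation=cv2.INTER_CUBIC)
cv2.imwrite('m10.png',np.hstack([a,b]))"
```

```text
gap 0.008337510567202043 grip 79.66769456863403 tcp [ 0.4624 -0.373   0.0797]
lifted gap 0.00819140717785702 dF [ 0.37  1.69 -7.26] 81.8583
[0.5847 0.1618 0.2859] 0.00785685311611654
seated True [-0.     -0.      0.0304] [-1.  -0.6  4.9]
turned [ 0.5  0.1 -1.9] [ 0.01 -0.    0.03] 0.008151291385521318 89.3583
True 89.3583
92.4083
```

View pics/m10.png

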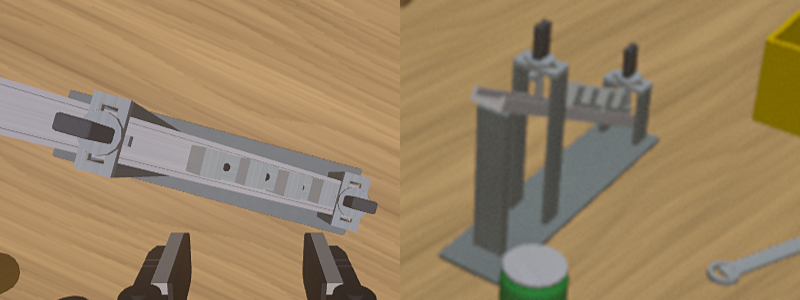

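Both keys stand seated in their straps, turned along the chute at (83,125) and (358,203). All four blocks lie between them with heels uphill, and the gripper is clear of everything.

```bash
python3 -c "
from station import r
print(r.finish_job())"
```

```text
the job is handed in; nothing more can be done
None
```

The job is handed in: the foot key is fitted and turned, all four blocks are loaded heel uphill between the straps, and the top key is fitted and turned; it took about 92 s of the 210 s, and no verdict was returned.

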